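# Latch the grease port of the polishing machine open

## Task

Open the grease port on top of the green polishing machine so that it can be topped up: turn the red wing latch crosswise to free the steel cover, swing the cover anticlockwise about its pivot screw, against its spring, gently all the way to its stop, and holding it lightly there turn the wing fully back in line with the cover, so that the cover stays latched open by itself. Do not knock the tools and tins lying around.

Things in the scene. Friction and masses are not known exactly. Their poses are not given: they have to be found in the camera images.
- wing_grip (a point): Centre of the red wing of the wing latch, on its turning axis, half-way up. The wing is an upright blade 54 mm long, 10 mm thick and 26 mm high on a round black hub 24 mm wide; its lower edge is 10.5 mm above the cover's top face. x runs along the blade, z up. The latch is carried by the cover, 108 mm from the pivot screw. It is stiff: about 0.1 N m to turn, and stays where it is left.
- pivot (a point): Centre of the slotted brass pivot screw, level with the cover's top face (83 mm above the table). The flat steel cover, 172 x 60 x 5 mm with round ends, turns on it in a level plane and reaches 142 mm from here. x points along the shut cover (towards port and wing), z up. Near the cover only the wing and this screw stand more than 10 mm above its top face.
- port (a point): Centre of the grease port, level with its brass rim (53 mm wide), under the shut cover, 52 mm from the pivot screw. Beside it, under the cover, the case has a steel lug; the latch's tongue bar sits behind it when the cover is latched shut.
- cover (a joint): Angle of the cover about its pivot screw: 0 shut, growing anticlockwise from above. A spring pulls it shut (0.09 N m at 0, about 0.33 N m when open): let go, it flies back. Its stop, a rubber-sleeved post on a dark catch arm on the case, meets the cover's edge somewhere between 1.34 and 1.90; each time elsewhere, to be felt (or seen). The arm also carries the lug for the latch.
- wing (a joint): Angle of the wing latch in the cover, anticlockwise from above: 0 = wing along the cover (latched), 1.75 = other end of travel. A hidden tongue bar, 56 x 10 mm, lies under it, parallel to the wing; from about 1.35 on it is crosswise and passes both lugs. At the stop it has only 6 mm of play past the catch arm's lug: keep the cover pressed on the stop while turning back, or the bar jams on the lug.
- machine: Green bench polishing machine, fixed to the table: gear case 208 x 184 mm, flat top 66 mm high, 72 mm thick motor out to 160 mm at its right (-y), 76 mm felt wheel out to 142 mm at its left (+y). Origin on the table under the middle of the case (which reaches 100 mm to the front, 108 mm to the back), x from the switch face to the back, parallel to the shut cover.
- powder_tin: Bystander: round brass powder box, 65 mm wide, 42 mm high, on the table at the front left. Origin at the centre of its underside.
- dividers_1: Bystander: steel dividers 129 mm long lying flat at the front. Origin at the centre of the underside.
- brush_1: Bystander: wooden polishing brush, 111 x 34 x 16 mm, lying at the front. Origin at the centre of the underside.
- hammer: Bystander: chasing hammer with wooden handle, 206 mm long, lying on the table at the right. Origin at the centre of the underside.

How it is judged:
By the outcome, as a careful person would: the job done as asked, in the order asked, and still so for the second after the job is handed in, with the robot touching nothing.
It also fails if it takes over 72 s, if anything falls off the work surface, if the arm or the gripper's body presses on something with over 40 N, if the wrist force passes 120 N, or if a joint passes its speed limit or range.

## Robot

A 6-joint arm with a two-finger parallel gripper is mounted at the origin on a cart in front of the work surface, level with it; the furniture and walls round the work are solid. World frame = base frame: x ahead of the robot, y to its left, z up, the work surface at z = 0. Lengths are in m, angles in degrees, forces in N, time in s.
With the tool pointing down it reaches from about 0.25 to 0.725 m from the base axis. Payload 9.7 kg.
Tool frame: the origin (TCP) lies midway between the tips of the shut fingers; the grasp point (between the pads) lies bot.hold_point_z behind it (bot.hold_point_z is the distance from the TCP to the grasp point, in m); z points along the fingers, y is the line along which they close (so a half turn about z gives the same grasp; the last joint's range is limited). The gripper opens to 85 mm and grips with 20 to 120 N. Pads are 22 mm wide; open, the fingers measure 114 mm over their backs; the gripper's body (76 mm by 85 mm) begins 54 mm behind the grasp point. The pads swing forward as they close: fully open they stand 13 mm farther back than shut.
Start: joints at [-73.51, 4.979, 10.078, 95.1, 0, 90], TCP at [0.156, -0.527, 0.231] pointing down, gripper open.
Joint ranges: [-179.16, 179.16], [-48.56, 103.87], [-65.8, 70.77], [-126.05, 130.52], [-82.76, 87.17], [-180, 180]. Speed limits (degrees/s): [127.2, 127.2, 147.25, 180, 180, 180].

## Interface

Orientations are given as [roll, pitch, yaw] about the fixed x, y, z axes, in that order (R = Rz(yaw) Ry(pitch) Rx(roll)).
In Python, from workcell import bot, camera, camera_model, ticket gives the robot as it stands.
- The arm moves only by the tool send_rows, never from a script. Its argument "targets" is text: rows parted by semicolons, each of 5 numbers parted by spaces: the shift along the tool's x, y, z in mm, then the turn about the tool's z in degrees, then the closure in counts, from 0 (fully open) to 255 (shut). A call has 1 to 20 rows; each row is the pose to reach, as a shift and turn from the pose commanded when the call began, along the tool's axes at that moment; what a row does not reach only later rows make up. A row lasts 1/8 s, in which the tool goes at most 62.5 mm and 10.7 degrees, less where a joint would pass 70% of its speed; a pose out of reach is approached as far as the arm can. A call with a gripper value outside its range is refused whole. The fingers move at their own pace and stop on an object; "newtons" is the grip in N (left out, the last holds). Time passes only in rows, so rows that repeat a pose let the fingers close. It gives the time, the measured TCP pose, the force, the opening and the grip force at its end, in the units of the state.
- bot.get_obs(): the state, without advancing time (a new reading comes with each control period).
- camera(name): name is "scene" or "top"; returns the picture (384x512x3 uint8, blue, green, red); there is no depth.
- camera_model(name): a dict with "K" (3x3 intrinsics, pixels), "dist_coeffs" ([k1, k2, p1, p2, k3] as OpenCV has them; the pictures are not rectified), "pose" (4x4, takes a point from camera to world coordinates). Camera axes: x right, y down, z forward; pixel columns grow to the right and rows downward; lengths in m; the calibration is good to about 2 mm. A picture is of the moment at which its call begins. camera_model takes no time and is no camera call.
- ticket.job_done(): hands the job in; it is judged then, once.
The state is a dict: "time": time; "q": joint angles; "qd": joint speeds; "joint_efforts": joint torques, N m; "ee_pos": TCP position; "tcp_rot": TCP orientation; "wrist_force": force on the tool from outside, world axes, zero at the start; "torque": the same for the moment, N m; "opening": finger opening in m; "grasp_force": force on a finger pad.
Only numpy, scipy, OpenCV 4.12 (cv2) and the standard library are available. Lean on these libraries where they do the work, as an engineer would, in place of code of your own. Each camera call takes 0.05 s, during which the arm holds its last target. There are 200 camera calls.

## Working session

There is one attempt and no reset: what is moved stays moved. The work goes in short steps, Python scripts to look and compute and a tool call to move; the robot and the scene stay as the last step left them, time stands still between calls to the robot, and variables do not carry over. Pictures are saved under pics/ and viewed, at most 10 in all, crops included, and the job is handed in when it is done.

Besides the shell and the picture viewer there is one more tool, called after "Call:" as name(argument=value, ...) on one line, values as JSON. send_rows: Moves the arm, as the interface text tells. Its arguments: {"type":"object","properties":{"targets":{"type":"string"},"newtons":{"type":"number"}},"required":["targets"]}

```bash
mkdir -p pics; python3 - <<'E'
from workcell import bot,camera,camera_model
import cv2,numpy as np
for n in("scene","top"):
    im=camera(n); cv2.imwrite(f"pics/{n}0.png",im)
    m=camera_model(n); print(n,np.round(m["K"],1).tolist(),m["dist_coeffs"],np.round(m["pose"],3).tolist())
print(bot.get_obs(),bot.hold_point_z)
a=[cv2.imread(f"pics/{n}0.png") for n in("scene","top")]
E
```

```text
scene [[481.6, 0.0, 250.8], [0.0, 481.6, 191.9], [0.0, 0.0, 1.0]] [-0.17926857  0.          0.          0.          0.        ] [[-0.68, -0.419, 0.602, -0.136], [-0.733, 0.391, -0.556, 0.536], [-0.002, -0.819, -0.573, 0.756], [0.0, 0.0, 0.0, 1.0]]
top [[418.8, 0.0, 259.5], [0.0, 418.8, 187.1], [0.0, 0.0, 1.0]] [0.02173837 0.         0.         0.         0.        ] [[0.028, -0.984, 0.175, 0.363], [-0.999, -0.025, 0.019, -0.117], [-0.015, -0.176, -0.984, 1.093], [0.0, 0.0, 0.0, 1.0]]
{'time': 0.1, 'q': array([-7.35085100e+01,  5.00741495e+00,  1.00372732e+01,  9.50980369e+01,
       -2.01621225e-03,  8.99987601e+01]), 'qd': array([-0.03191439, -0.03482054,  0.04406882, -0.06216217, -0.04039416,
       -0.02187306]), 'joint_efforts': array([-2.31559025e-03, -5.21560299e+01,  4.65655196e+01,  1.60386111e-02,
       -1.66335171e-04,  1.05901182e-05]), 'ee_pos': array([ 0.15606218, -0.52717991,  0.23064366]), 'tcp_rot': array([-1.79931821e+02,  2.01473536e-03,  1.64927324e+01]), 'wrist_force': array([ 0.14771632, -0.45195019, -0.06140735]), 'torque': array([ 0.00525745, -0.01062881, -0.04136462]), 'grasp_force': 0.0, 'opening': 0.08564836548304178} 0.0187
```

View pics/scene0.png

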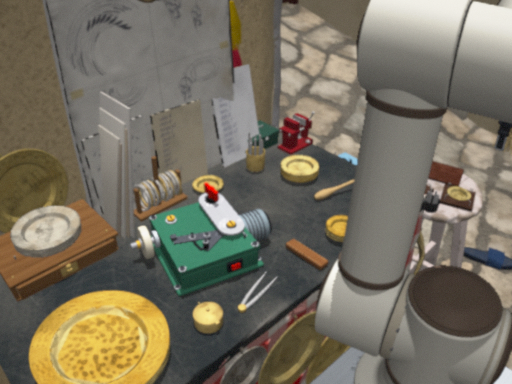

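View pics/top0.png

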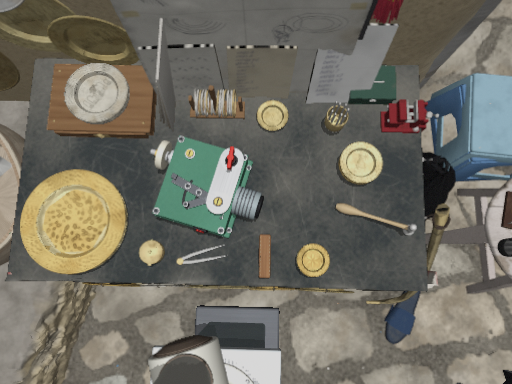

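The top view shows the machine round (205,185), the cover from its pivot near (218,202) to the red wing near (231,158), and the dark catch arm near (187,190). The cover will swing to image-left. Next I measure by colour.

```bash
cat > h.py <<'E'
import cv2,numpy as np
from workcell import camera_model
def ray(n,px):
    m=camera_model(n);P=np.array(m["pose"])
    u=cv2.undistortPoints(np.float64([[px]]),np.array(m["K"]),np.array(m["dist_coeffs"]))[0,0]
    return P[:3,3],P[:3,:3]@np.array([*u,1.])
def onz(n,px,z):
    o,d=ray(n,px);return o+d*(z-o[2])/d[2]
def tri(a,b):
    (o1,d1),(o2,d2)=ray("top",a),ray("scene",b)
    s=np.linalg.lstsq(np.c_[d1,-d2],o2-o1,rcond=None)[0]
    p,q=o1+s[0]*d1,o2+s[1]*d2
    return (p+q)/2,np.linalg.norm(p-q)
def blobs(im,lo,hi,box,mn=4):
    x0,y0,x1,y1=box
    h=cv2.cvtColor(im,cv2.COLOR_BGR2HSV)[y0:y1,x0:x1]
    m=cv2.inRange(h,lo,hi)
    n,l,s,c=cv2.connectedComponentsWithStats(m)
    return [(np.round(c[i]+[x0,y0],2),int(s[i,4]),np.argwhere(l==i)[:,::-1]+[x0,y0]) for i in range(1,n) if s[i,4]>=mn]
E
python3 - <<'E'
from h import *
t=cv2.imread("pics/top0.png");s=cv2.imread("pics/scene0.png")
for nm,im,box in(("top",t,(150,130,270,245)),("scene",s,(130,170,275,295))):
    h=cv2.cvtColor(im,cv2.COLOR_BGR2HSV)
    for col,lo,hi in(("red",(0,150,90),(6,255,255)),("brass",(15,90,120),(35,255,255)),("white",(0,0,190),(180,30,255))):
        for c,a,p in blobs(im,lo,hi,box):
            r=cv2.minAreaRect(p.astype(np.float32)); print(nm,col,c,a,np.round(r[1],1),round(r[2]))
a=cv2.resize(t[130:245,150:270],None,fx=5,fy=5,interpolation=cv2.INTER_CUBIC)
b=cv2.resize(s[170:295,130:275],None,fx=4,fy=4,interpolation=cv2.INTER_CUBIC)
cv2.imwrite("pics/a.png",a);cv2.imwrite("pics/b.png",b)
E
```

```text
top red [230.05 157.09] 100 [22.  6.] 90
top red [198.85 230.38] 13 [6.6 1.6] 18
top brass [189.26 152.97] 34 [6. 6.] 90
top brass [217.39 201.22] 46 [7. 7.] 90
top brass [154.  243.5] 4 [0.7 2.1] 45
top white [160.02 151.94] 123 [ 6.3 21.8] 18
top white [223.8  182.73] 1195 [23.7 67.4] 18
top white [152.67 151.  ] 6 [3.2 1.3] 18
top white [193.1 153.6] 10 [2.1 7.3] 16
top white [170.24 155.52] 21 [3.1 7.6] 27
top white [185.8 155. ] 5 [4.5 0.4] 63
top white [222.25 232.25] 4 [0.7 2.8] 45
scene red [211.17 191.53] 116 [18.6  9.7] 34
scene red [235.42 265.78] 50 [5.7 9.5] 72
scene brass [177.26 175.57] 23 [13.4  5.1] 85
scene brass [207.06 182.3 ] 353 [16.7 31. ] 79
scene brass [162.52 183.58] 31 [15.7  2.2] 63
scene brass [155.   186.93] 14 [12.5  1.2] 59
scene brass [150.86 196.  ] 7 [6.3 0.7] 76
scene brass [176.09 197.95] 43 [ 5.2 15.7] 65
scene brass [143.89 201.63] 19 [11.   2.2] 53
scene brass [164.53 203.41] 17 [5.6 4.4] 14
scene brass [150.04 211.27] 51 [ 5.8 20.6] 63
scene brass [135.33 211.67] 6 [4. 1.] 90
scene brass [138.   213.75] 4 [1.4 1.4] 45
scene brass [170.36 217.4 ] 42 [5. 7.] 90
scene brass [141.14 216.86] 7 [3. 2.] 0
scene brass [230.64 223.6 ] 42 [5. 7.] 90
scene brass [138.08 243.  ] 26 [6. 4.] 90
scene brass [132.6 293.4] 15 [7. 2.] 0
scene white [166.   177.25] 4 [2.8 0.7] 45
scene white [222.45 214.48] 824 [52.1 23.9] 48
scene white [145.   233.71] 116 [17.2  7.6] 60
scene white [155.   234.45] 31 [9.2 3.5] 72
scene white [133.44 243.89] 9 [2. 3.] 90
scene white [252.24 288.16] 25 [ 1.4 17. ] 37
scene white [261.14 292.14] 7 [0.7 5.7] 45
```

View pics/a.png

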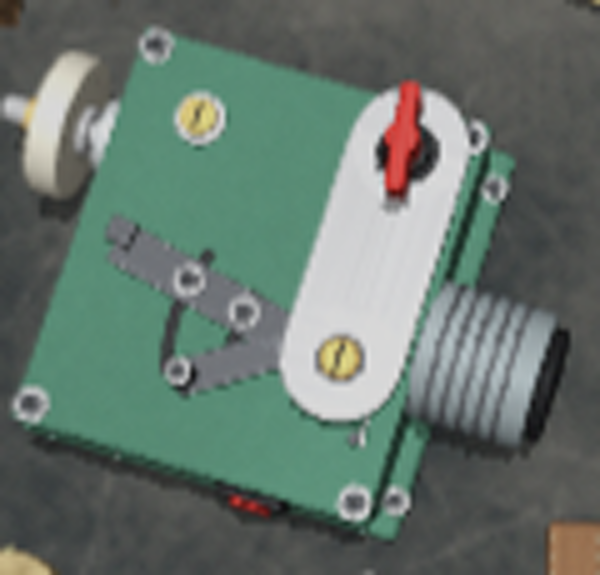

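View pics/b.png

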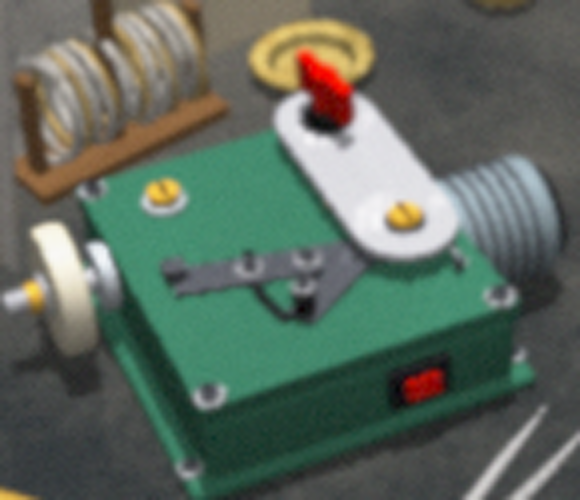

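The crops show the shut cover with its pivot at about top (217.4,201.2) and the red blade at about (230,157), a few degrees off the cover axis. The catch arm has its lug near (174,176) and its post near (186,204). Now for the positions.

```bash
python3 - <<'E'
from h import *
t=cv2.imread("pics/top0.png");s=cv2.imread("pics/scene0.png")
pv=tri((217.39,201.22),(230.64,223.6));print("pivot",pv)
print("wing",tri((230.05,157.09),(211.17,191.53)))
print("catch post tri",tri((150+178/5,130+370/5),(130+303/4,170+300/4)))
print("lug",tri((150+122/5,130+232/5),(130+175/4,170+272/4)))
c,a,p=max(blobs(t,(0,0,190),(180,30,255),(150,130,270,245)),key=lambda b:b[1])
cn=cv2.convexHull(p.astype(np.float32))
w=np.array([onz("top",q[0],.083)[:2] for q in cn],np.float32)
r=cv2.minAreaRect(w);print("cover rect",r)
d=onz("top",(230.05,157.09),.1065)[:2]-onz("top",(217.39,201.22),.083)[:2];print("dir pivot-wing",np.degrees(np.arctan2(d[1],d[0])),np.linalg.norm(d))
for lo in((0,150,90),(0,120,60)):
  b=max(blobs(t,lo,(8,255,255),(220,140,245,175)),key=lambda b:b[1])
  w=np.array([onz("top",q,.115)[:2] for q in b[2]]);v=np.linalg.svd(w-w.mean(0))[2][0];r=cv2.minAreaRect(w.astype(np.float32))
  print("wing",w.mean(0),np.degrees(np.arctan2(v[1],v[0]))%180,r)
b=max(blobs(s,(0,150,90),(8,255,255),(190,175,240,215)),key=lambda b:b[1])
print(b[2][b[2][:,1].argmin()],b[2][b[2][:,1].argmax()],b[2][b[2][:,0].argmax()])
E
```

```text
pivot (array([0.50470201, 0.00359743, 0.08842558]), np.float64(0.0006472753241767279))
wing (array([ 0.6095762 , -0.02546188,  0.10791693]), np.float64(0.002156536346984591))
catch post tri (array([0.49676126, 0.08201843, 0.07764869]), np.float64(0.0008515472404619218))
lug (array([0.56655042, 0.11559901, 0.07256376]), np.float64(0.0005959595921576017))
cover rect ((0.5577690005302429, -0.011046141386032104), (0.05877792462706566, 0.1676492691040039), 75.0312728881836)
dir pivot-wing -15.172173946247321 0.10935278918900024
wing [ 0.60866201 -0.02539341] 172.27283676051584 ((0.608971357345581, -0.0252508744597435), (0.054394617676734924, 0.014454866759479046), 2.2415976524353027)
wing [ 0.60765361 -0.02561908] 173.82884788407884 ((0.6089545488357544, -0.025251664221286774), (0.05442822352051735, 0.01445507537573576), 2.2421412467956543)
[205 183] [215 200] [217 191]
```

Call:
send_rows(targets="577 -352 50 -152 60;577 -352 50 -152 60;577 -352 50 -152 60;577 -352 50 -152 60;577 -352 50 -152 60;577 -352 50 -152 60;577 -352 50 -152 60;577 -352 50 -152 60;577 -352 50 -152 60;577 -352 50 -152 60;577 -352 50 -152 60;577 -352 50 -152 60;577 -352 50 -152 60;577 -352 50 -152 60;577 -352 50 -152 60;577 -352 50 -152 60;577 -352 50 -152 60;577 -352 50 -152 60", newtons=40)

```text
time: 2.35
ee_pos: [0.6095, -0.0261, 0.1813]
tcp_rot: [180.0, 0.0, 168.4]
wrist_force: [-0.5, 0.7, 1.6]
opening: 0.0656
grasp_force: 0.0
```

Call:
send_rows(targets="0 0 40 0 60;0 0 70 0 60;0 0 84 0 60;0 0 84 0 60;0 0 84 0 60")

```text
time: 2.98
ee_pos: [0.6101, -0.0261, 0.0988]
tcp_rot: [180.0, 0.1, 168.5]
wrist_force: [0.5, 0.3, 0.7]
opening: 0.0655
grasp_force: 0.0
```

```bash
python3 - <<'E'
from h import *
from workcell import camera,bot
s=camera("scene");t=camera("top");cv2.imwrite("pics/s1.png",s);cv2.imwrite("pics/t1.png",t)
a=cv2.resize(s[120:260,140:280],(560,560),interpolation=2);b=t[120:240,150:270]
cv2.imwrite("pics/c1.png",cv2.hconcat([a[:,:400],cv2.resize(b,(560,560),interpolation=2)[:,100:500]]))
print(bot.get_obs()["ee_pos"],bot.get_obs()["wrist_force"],bot.get_obs()["q"])
E
```

```text
[ 0.61017968 -0.02612866  0.09876416] [0.08761216 0.86113059 0.28174554] [-2.45209692e+00  1.25760492e+01  3.96799436e+00  8.12706101e+01
  2.52143366e-04  9.06701631e+00]
```

View pics/c1.png

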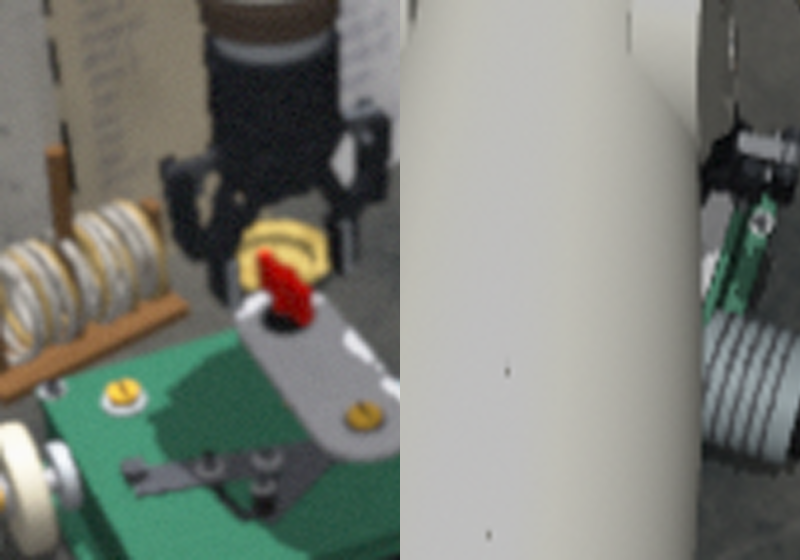

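The scene crop shows the red blade standing between the two open fingers, clear of both. The arm blocks the top view. Closing now.

Call:
send_rows(targets="0 0 0 0 255;0 0 0 0 255;0 0 0 0 255;0 0 0 0 255;0 0 0 0 255;0 0 0 0 255", newtons=50)

```text
time: 3.82
ee_pos: [0.6097, -0.0258, 0.0975]
tcp_rot: [180.0, 0.0, 168.5]
wrist_force: [0.9, 2.6, 3.1]
opening: 0.0089
grasp_force: 51.8
```

```bash
python3 -c "
from workcell import bot
print({k:v.round(3) if hasattr(v,'round') else v for k,v in bot.get_obs().items()})"
```

```text
{'time': 3.825, 'q': array([-2.4380e+00,  1.2611e+01,  3.8710e+00,  8.1231e+01,  2.3000e-02,
        9.0610e+00]), 'qd': array([-0.073, -0.042, -0.081,  0.072, -0.151, -0.04 ]), 'joint_efforts': array([ -1.99 , -59.21 ,  45.326,   0.233,  -0.895,   0.065]), 'ee_pos': array([ 0.61 , -0.026,  0.098]), 'tcp_rot': array([1.79973e+02, 2.50000e-02, 1.68500e+02]), 'wrist_force': array([0.881, 2.633, 3.117]), 'torque': array([ 0.65 , -0.116,  0.077]), 'grasp_force': 51.77941024303436, 'opening': 0.008897588110355584}
```

Call:
send_rows(targets="0 0 0 -6 255;0 0 0 -12 255;0 0 0 -18 255;0 0 0 -24 255;0 0 0 -30 255;0 0 0 -36 255;0 0 0 -42 255;0 0 0 -48 255;0 0 0 -54 255;0 0 0 -60 255;0 0 0 -66 255;0 0 0 -72 255;0 0 0 -78 255;0 0 0 -84 255;0 0 0 -88 255;0 0 0 -90 255;0 0 0 -90 255")

```text
time: 5.95
ee_pos: [0.6095, -0.0258, 0.0975]
tcp_rot: [-180.0, 0.0, -101.5]
wrist_force: [-0.8, 5.0, 2.9]
opening: 0.0091
grasp_force: 51.9
```

```bash
python3 -c "
from workcell import bot
print({k:v.round(3) if hasattr(v,'round') else v for k,v in bot.get_obs().items()})"
```

```text
{'time': 5.95, 'q': array([-2.4380e+00,  1.2609e+01,  3.8650e+00,  8.1244e+01,  2.9000e-02,
       -8.0932e+01]), 'qd': array([-0.078, -0.004, -0.045,  0.057, -0.063,  0.794]), 'joint_efforts': array([ -2.965, -58.566,  45.206,  -0.192,  -1.374,  -0.199]), 'ee_pos': array([ 0.61 , -0.026,  0.097]), 'tcp_rot': array([-1.79992e+02,  3.10000e-02, -1.01507e+02]), 'wrist_force': array([-0.753,  4.96 ,  2.854]), 'torque': array([1.078, 0.059, 0.102]), 'grasp_force': 51.922842264175415, 'opening': 0.009083495631501966}
```

```bash
cat > arc.py <<'E'
import numpy as np,sys
def rows(c,w,yaw,angs,turn=None):
    a=np.radians(yaw);X=np.array([np.cos(a),np.sin(a)]);Y=np.array([np.sin(a),-np.cos(a)])
    c,w=np.array(c),np.array(w);out=[]
    for t in angs:
        r=np.radians(t);R=np.array([[np.cos(r),-np.sin(r)],[np.sin(r),np.cos(r)]])
        d=(c+R@(w-c)-w)*1000;out.append(f"{d@X:.1f} {d@Y:.1f} 0 {-t:g} 255")
    print(";".join(out))
E
python3 -c "
from arc import *
rows((.5054,.0029),(.6095,-.0258),-101.5,[1,2,4,7,10,13,16,19,22,25])"
```

```text
-1.9 -0.1 0 -1 255;-3.8 -0.2 0 -2 255;-7.5 -0.3 0 -4 255;-13.2 -0.1 0 -7 255;-18.8 0.4 0 -10 255;-24.4 1.1 0 -13 255;-30.0 2.1 0 -16 255;-35.5 3.5 0 -19 255;-40.9 5.1 0 -22 255;-46.2 7.0 0 -25 255
```

Call:
send_rows(targets="-1.9 -0.1 0 -1 255;-3.8 -0.2 0 -2 255;-7.5 -0.3 0 -4 255;-13.2 -0.1 0 -7 255;-18.8 0.4 0 -10 255;-24.4 1.1 0 -13 255;-30 2.1 0 -16 255;-35.5 3.5 0 -19 255;-40.9 5.1 0 -22 255;-46.2 7 0 -25 255;-46.2 7 0 -25 255")

```text
time: 7.32
ee_pos: [0.6121, 0.0203, 0.0975]
tcp_rot: [-180.0, -0.1, -76.5]
wrist_force: [1.3, -1.6, 4.3]
opening: 0.0091
grasp_force: 52.0
```

```bash
python3 - <<'E'
from workcell import bot,camera
from h import *
o=bot.get_obs()
print({k:np.round(o[k],4) for k in("ee_pos","tcp_rot","wrist_force","torque","opening","grasp_force")})
s=camera("scene");cv2.imwrite("pics/s2.png",cv2.resize(s[120:260,130:290],(640,560),interpolation=2))
E
```

```text
{'ee_pos': array([0.6121, 0.0203, 0.0975]), 'tcp_rot': array([-1.799708e+02, -6.450000e-02, -7.650320e+01]), 'wrist_force': array([ 1.2963, -1.5748,  4.2728]), 'torque': array([-0.272 , -0.1748,  0.0707]), 'opening': np.float64(0.0091), 'grasp_force': np.float64(51.9975)}
```

View pics/s2.png

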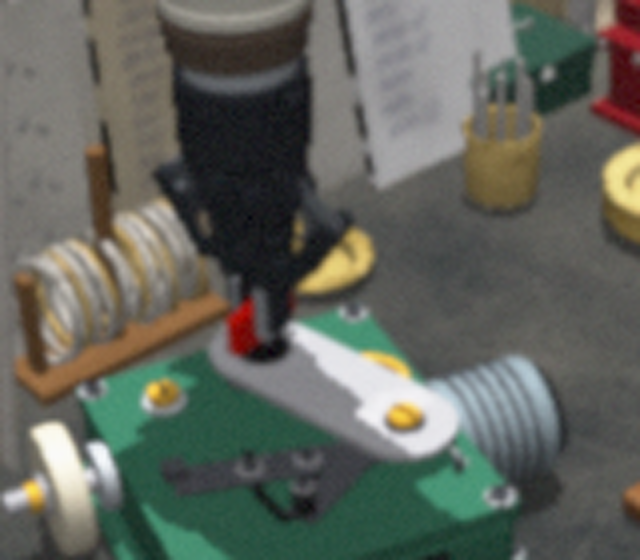

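The scene picture shows the cover swung about 25° with the blade gripped crosswise and the port partly uncovered. Forces are small, so I go on.

```bash
python3 -c "
from arc import *
rows((.5054,.0029),(.6121,.0203),-76.5,[2,5,8,11,14,17,20,23,26,29,32,35,38,41,44,46,47,47])"
```

```text
-3.8 -0.2 0 -2 255;-9.4 -0.3 0 -5 255;-15.1 -0.1 0 -8 255;-20.7 0.5 0 -11 255;-26.3 1.3 0 -14 255;-31.9 2.4 0 -17 255;-37.4 3.8 0 -20 255;-42.8 5.4 0 -23 255;-48.1 7.4 0 -26 255;-53.3 9.6 0 -29 255;-58.3 12.1 0 -32 255;-63.3 14.9 0 -35 255;-68.1 17.9 0 -38 255;-72.7 21.2 0 -41 255;-77.1 24.7 0 -44 255;-80.0 27.2 0 -46 255;-81.4 28.4 0 -47 255;-81.4 28.4 0 -47 255
```

Call:
send_rows(targets="-3.8 -0.2 0 -2 255;-9.4 -0.3 0 -5 255;-15.1 -0.1 0 -8 255;-20.7 0.5 0 -11 255;-26.3 1.3 0 -14 255;-31.9 2.4 0 -17 255;-37.4 3.8 0 -20 255;-42.8 5.4 0 -23 255;-48.1 7.4 0 -26 255;-53.3 9.6 0 -29 255;-58.3 12.1 0 -32 255;-63.3 14.9 0 -35 255;-68.1 17.9 0 -38 255;-72.7 21.2 0 -41 255;-77.1 24.7 0 -44 255;-80 27.2 0 -46 255;-81.4 28.4 0 -47 255;-81.4 28.4 0 -47 255")

```text
time: 9.62
ee_pos: [0.5654, 0.0932, 0.0975]
tcp_rot: [-180.0, -0.0, -29.5]
wrist_force: [4.4, 0.4, 4.6]
opening: 0.0087
grasp_force: 52.0
```

```bash
python3 - <<'E'
from workcell import bot,camera
from h import *
from arc import *
o=bot.get_obs()
print({k:np.round(o[k],4) for k in("ee_pos","tcp_rot","wrist_force","torque","opening","grasp_force","q")})
s=camera("scene");cv2.imwrite("pics/s3.png",cv2.resize(s[140:260,130:290],(720,540),interpolation=2))
rows((.5054,.0029),o["ee_pos"][:2],o["tcp_rot"][2],[1,2,3,4,5,6,7,8,9,10])
E
```

```text
{'ee_pos': array([0.5654, 0.0932, 0.0975]), 'tcp_rot': array([-1.799727e+02, -1.910000e-02, -2.950740e+01]), 'wrist_force': array([4.3618, 0.4321, 4.6016]), 'torque': array([-0.0023, -0.8928,  0.1062]), 'opening': np.float64(0.0087), 'grasp_force': np.float64(51.9929), 'q': array([ 9.360100e+00,  7.541900e+00, -1.923800e+00,  8.050230e+01,
        9.300000e-03, -1.411325e+02])}
-1.9 -0.1 0 -1 255;-3.8 -0.2 0 -2 255;-5.7 -0.3 0 -3 255;-7.6 -0.3 0 -4 255;-9.5 -0.3 0 -5 255;-11.4 -0.2 0 -6 255;-13.2 -0.1 0 -7 255;-15.1 -0.0 0 -8 255;-17.0 0.1 0 -9 255;-18.9 0.3 0 -10 255
```

View pics/s3.png

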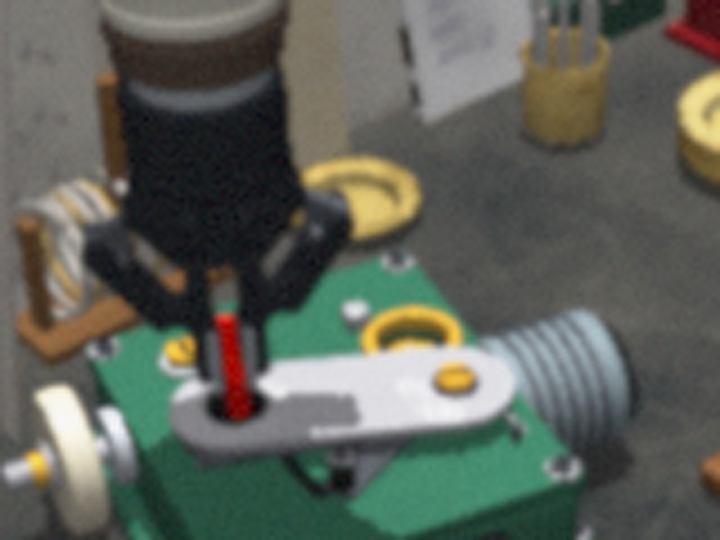

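The picture shows the cover about 72° open, its edge just short of the black-sleeved post near (342,465). I now feel for the stop in small steps.

Call:
send_rows(targets="-1.9 -0.1 0 -1 255;-3.8 -0.2 0 -2 255;-5.7 -0.3 0 -3 255;-7.6 -0.3 0 -4 255;-7.6 -0.3 0 -4 255")

```text
time: 10.3
ee_pos: [0.5588, 0.0973, 0.0974]
tcp_rot: [-180.0, -0.0, -25.5]
wrist_force: [3.9, 1.2, 5.9]
opening: 0.0087
grasp_force: 52.1
```

Call:
send_rows(targets="-0.9 0 0 -0.5 255;-1.9 -0.1 0 -1 255;-2.8 -0.1 0 -1.5 255;-3.8 -0.2 0 -2 255;-3.8 -0.2 0 -2 255")

```text
time: 10.92
ee_pos: [0.5555, 0.0991, 0.0974]
tcp_rot: [-180.0, -0.0, -23.5]
wrist_force: [4.9, 0.9, 4.8]
opening: 0.0091
grasp_force: 52.2
```

Call:
send_rows(targets="-0.9 0 0 -0.5 255;-1.9 -0.1 0 -1 255;-2.8 -0.1 0 -1.5 255;-3.8 -0.2 0 -2 255;-3.8 -0.2 0 -2 255")

```text
time: 11.55
ee_pos: [0.5521, 0.1008, 0.0974]
tcp_rot: [-180.0, -0.0, -21.5]
wrist_force: [4.7, 1.3, 5.3]
opening: 0.009
grasp_force: 52.2
```

Call:
send_rows(targets="-0.9 0 0 -0.5 255;-1.9 -0.1 0 -1 255;-2.8 -0.1 0 -1.5 255;-2.8 -0.1 0 -1.5 255")

```text
time: 12.05
ee_pos: [0.5495, 0.102, 0.0974]
tcp_rot: [-180.0, -0.0, -20.0]
wrist_force: [5.1, 1.5, 5.4]
opening: 0.0092
grasp_force: 52.2
```

Call:
send_rows(targets="-0.9 0 0 -0.5 255;-1.9 -0.1 0 -1 255;-2.8 -0.1 0 -1.5 255;-2.8 -0.1 0 -1.5 255")

```text
time: 12.55
ee_pos: [0.5469, 0.1031, 0.0974]
tcp_rot: [-180.0, -0.0, -18.5]
wrist_force: [5.1, 1.9, 5.8]
opening: 0.0092
grasp_force: 52.2
```

Call:
send_rows(targets="-0.9 0 0 -0.5 255;-1.9 -0.1 0 -1 255;-2.8 -0.1 0 -1.5 255;-2.8 -0.1 0 -1.5 255")

```text
time: 13.05
ee_pos: [0.5444, 0.1041, 0.0975]
tcp_rot: [-180.0, -0.0, -17.0]
wrist_force: [5.0, 2.7, 5.1]
opening: 0.0093
grasp_force: 52.0
```

Call:
send_rows(targets="-0.9 0 0 -0.5 255;-1.9 -0.1 0 -1 255;-2.8 -0.1 0 -1.5 255;-2.8 -0.1 0 -1.5 255")

```text
time: 13.55
ee_pos: [0.5436, 0.1044, 0.0975]
tcp_rot: [-180.0, -0.2, -15.5]
wrist_force: [16.0, -0.2, 0.1]
opening: 0.0089
grasp_force: 51.4
```

```bash
python3 - <<'E'
from workcell import bot,camera
from h import *
from arc import *
o=bot.get_obs()
print({k:np.round(o[k],4) for k in("ee_pos","tcp_rot","wrist_force","torque","opening","grasp_force","q")})
s=camera("scene");cv2.imwrite("pics/s4.png",cv2.resize(s[180:260,150:260],(770,560),interpolation=2))
E
```

```text
{'ee_pos': array([0.5436, 0.1044, 0.0975]), 'tcp_rot': array([-179.9644,   -0.237 ,  -15.5411]), 'wrist_force': array([15.9787, -0.2092,  0.1174]), 'torque': array([-0.121 , -3.0554, -0.0309]), 'opening': np.float64(0.0089), 'grasp_force': np.float64(51.3706), 'q': array([ 1.091490e+01,  4.686900e+00, -5.018600e+00,  8.006650e+01,
       -7.370000e-02, -1.535442e+02])}
```

View pics/s4.png

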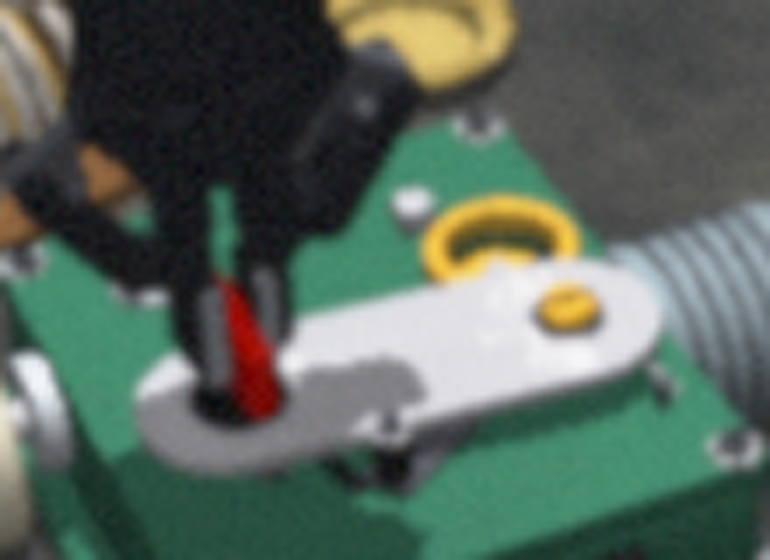

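The cover now meets the sleeved post at about 85° (1.49 rad), with a push of about 15 N and the port uncovered. I ease off slightly and turn the wing half-way back.

Call:
send_rows(targets="0.4 0 0 0 255;0.4 0 0 -0 255;0.4 0 0 5 255;0.4 0 0 10 255;0.4 0 0 15 255;0.4 0 0 20 255;0.4 0 0 20 255")

```text
time: 14.48
ee_pos: [0.5437, 0.1045, 0.0975]
tcp_rot: [-179.9, -0.2, -35.6]
wrist_force: [14.0, -0.6, 1.5]
opening: 0.009
grasp_force: 51.5
```

Call:
send_rows(targets="0 0 0 5 255;0 0 0 10 255;0 0 0 15 255;0 0 0 20 255;0 0 0 25 255;0 0 0 25 255")

```text
time: 15.22
ee_pos: [0.5438, 0.1045, 0.0975]
tcp_rot: [-179.8, -0.1, -60.6]
wrist_force: [13.7, 0.0, 0.6]
opening: 0.0089
grasp_force: 51.5
```

```bash
python3 - <<'E'
from workcell import bot
import numpy as np
o=bot.get_obs()
print({k:np.round(o[k],4) for k in("ee_pos","tcp_rot","wrist_force","torque","opening","grasp_force","q")})
E
```

```text
{'ee_pos': array([0.5438, 0.1045, 0.0975]), 'tcp_rot': array([-1.798206e+02, -1.158000e-01, -6.061400e+01]), 'wrist_force': array([13.6786,  0.0222,  0.5935]), 'torque': array([ 0.0396, -2.8285, -0.073 ]), 'opening': np.float64(0.0089), 'grasp_force': np.float64(51.4702), 'q': array([ 1.090210e+01,  4.737200e+00, -4.963300e+00,  8.009260e+01,
       -5.290000e-02, -1.084841e+02])}
```

Call:
send_rows(targets="0 0 0 5 255;0 0 0 10 255;0 0 0 15 255;0 0 0 20 255;0 0 0 25 255;0 0 0 30 255;0 0 0 35 255;0 0 0 40 255;0 0 0 43 255;0 0 0 43 255")

```text
time: 16.48
ee_pos: [0.5439, 0.1045, 0.0975]
tcp_rot: [-179.8, 0.0, -103.6]
wrist_force: [14.4, 0.1, 0.6]
opening: 0.0086
grasp_force: 51.5
```

```bash
cat > st.py <<'E'
from workcell import bot
import numpy as np
o=bot.get_obs()
print({k:np.round(o[k],4) for k in("ee_pos","tcp_rot","wrist_force","torque","joint_efforts","q")})
E
python3 st.py
```

```text
{'ee_pos': array([0.5439, 0.1045, 0.0975]), 'tcp_rot': array([-1.797819e+02,  3.980000e-02, -1.035858e+02]), 'wrist_force': array([14.3573,  0.1128,  0.5516]), 'torque': array([ 0.0263, -2.9313, -0.0766]), 'joint_efforts': array([  1.4439, -50.9326,  39.9595,   5.8368,   0.7143,   0.2343]), 'q': array([ 1.09020e+01,  4.74280e+00, -4.96230e+00,  8.00799e+01,
       -5.42000e-02, -6.55122e+01])}
```

Blade is at world 76.4°, and the cover is at about 69.6°. I continue in small steps to the end of the wing's travel, watching the torque.

Call:
send_rows(targets="0 0 0 2 255;0 0 0 4 255;0 0 0 6 255;0 0 0 6 255")

```text
time: 16.98
ee_pos: [0.5439, 0.1045, 0.0976]
tcp_rot: [-179.8, 0.1, -109.6]
wrist_force: [13.3, -0.5, 1.2]
opening: 0.0089
grasp_force: 51.4
```

```bash
python3 st.py
```

```text
{'ee_pos': array([0.5439, 0.1045, 0.0976]), 'tcp_rot': array([-1.797757e+02,  6.420000e-02, -1.095663e+02]), 'wrist_force': array([13.2906, -0.4743,  1.2117]), 'torque': array([-2.400e-03, -2.956e+00, -6.790e-02]), 'joint_efforts': array([  1.4629, -50.9755,  39.9302,   5.8993,   0.7514,   0.1653]), 'q': array([ 1.09019e+01,  4.73800e+00, -4.95940e+00,  8.00767e+01,
       -5.84000e-02, -5.95318e+01])}
```

Call:
send_rows(targets="0 0 0 1 255;0 0 0 2 255;0 0 0 2 255")

```text
time: 17.35
ee_pos: [0.5439, 0.1045, 0.0976]
tcp_rot: [-179.8, 0.1, -111.5]
wrist_force: [14.1, -0.7, 0.7]
opening: 0.0092
grasp_force: 51.5
```

```bash
python3 st.py
```

```text
{'ee_pos': array([0.5439, 0.1045, 0.0976]), 'tcp_rot': array([-1.797749e+02,  7.170000e-02, -1.115461e+02]), 'wrist_force': array([14.1214, -0.73  ,  0.7229]), 'torque': array([-0.0463, -3.0071,  0.0787]), 'joint_efforts': array([  1.4693, -51.0095,  39.8948,   5.9639,   0.8022,   0.1421]), 'q': array([ 1.09027e+01,  4.73850e+00, -4.95820e+00,  8.00748e+01,
       -6.03000e-02, -5.75512e+01])}
```

Call:
send_rows(targets="0 0 0 1 255;0 0 0 2 255;0 0 0 2 255")

```text
time: 17.73
ee_pos: [0.5441, 0.1044, 0.0976]
tcp_rot: [-179.8, 0.1, -113.5]
wrist_force: [15.4, -1.2, 0.6]
opening: 0.009
grasp_force: 55.8
```

```bash
python3 st.py
```

```text
{'ee_pos': array([0.5441, 0.1044, 0.0976]), 'tcp_rot': array([-1.797560e+02,  6.660000e-02, -1.135013e+02]), 'wrist_force': array([15.3528, -1.1992,  0.6412]), 'torque': array([-0.2254, -3.1355,  0.6568]), 'joint_efforts': array([  1.4383, -51.1478,  39.6723,   6.2573,   1.1325,   0.8006]), 'q': array([ 10.9013,   4.7427,  -4.9551,  80.0632,  -0.083 , -55.5974])}
```

Call:
send_rows(targets="0 0 0 1 255;0 0 0 1.5 255;0 0 0 1.5 255")

```text
time: 18.1
ee_pos: [0.5442, 0.1043, 0.0976]
tcp_rot: [-179.7, 0.1, -115.0]
wrist_force: [15.7, -1.6, 1.0]
opening: 0.0089
grasp_force: 63.4
```

```bash
python3 st.py
```

```text
{'ee_pos': array([0.5442, 0.1043, 0.0976]), 'tcp_rot': array([-1.79737e+02,  7.26000e-02, -1.14968e+02]), 'wrist_force': array([15.6827, -1.6338,  0.9814]), 'torque': array([-0.3251, -3.2694,  1.0221]), 'joint_efforts': array([  1.4539, -51.1886,  39.4971,   6.4519,   1.3034,   1.0783]), 'q': array([ 10.9014,   4.7401,  -4.9504,  80.0538,  -0.0952, -54.1307])}
```

The wing reached its end stop in line with the cover, where the torque rose sharply. I ease the cover back slowly onto the latch lug.

Call:
send_rows(targets="0 -0.7 0 -0.5 255;0 -1.4 0 -0.5 255;0 -2 0 -0.5 255;0 -2.6 0 0 255;0 -3.2 0 0 255;0 -3.2 0 0 255")

```text
time: 18.85
ee_pos: [0.5462, 0.1035, 0.0975]
tcp_rot: [-179.9, 0.1, -115.0]
wrist_force: [11.3, 1.7, 2.7]
opening: 0.0089
grasp_force: 57.0
```

```bash
python3 st.py
```

```text
{'ee_pos': array([0.5462, 0.1035, 0.0975]), 'tcp_rot': array([-1.798618e+02,  8.050000e-02, -1.149561e+02]), 'wrist_force': array([11.2696,  1.7437,  2.7006]), 'torque': array([ 0.2828, -2.2732,  0.7405]), 'joint_efforts': array([ -0.422 , -50.5498,  40.3842,   4.71  ,   0.2278,   0.7362]), 'q': array([ 1.07353e+01,  5.08510e+00, -4.59310e+00,  8.01626e+01,
       -1.53000e-02, -5.43086e+01])}
```

Call:
send_rows(targets="0 -0.7 0 0 255;0 -1.4 0 0 255;0 -2 0 0 255;0 -2 0 0 255")

```text
time: 19.35
ee_pos: [0.5477, 0.1028, 0.0975]
tcp_rot: [-179.9, 0.1, -115.0]
wrist_force: [9.4, 2.8, 2.6]
opening: 0.0088
grasp_force: 53.6
```

```bash
python3 st.py
```

```text
{'ee_pos': array([0.5477, 0.1028, 0.0975]), 'tcp_rot': array([-1.799030e+02,  9.350000e-02, -1.149639e+02]), 'wrist_force': array([9.3532, 2.8332, 2.5918]), 'torque': array([ 0.5503, -1.9886,  0.5582]), 'joint_efforts': array([ -1.0691, -50.4802,  40.701 ,   4.1323,  -0.2133,   0.5124]), 'q': array([ 1.06244e+01,  5.29910e+00, -4.36160e+00,  8.02060e+01,
        1.95000e-02, -5.44116e+01])}
```

Call:
send_rows(targets="0 -0.7 0 0 255;0 -1.4 0 0 255;0 -2 0 0 255;0 -2 0 0 255")

```text
time: 19.85
ee_pos: [0.5491, 0.1022, 0.0975]
tcp_rot: [-180.0, 0.1, -115.0]
wrist_force: [7.7, 4.6, 3.4]
opening: 0.0092
grasp_force: 52.2
```

Call:
send_rows(targets="0 -0.7 0 0 255;0 -1.4 0 0 255;0 -1.4 0 0 255")

```text
time: 20.23
ee_pos: [0.5498, 0.1019, 0.0975]
tcp_rot: [180.0, 0.1, -115.0]
wrist_force: [3.2, 6.2, 5.3]
opening: 0.0092
grasp_force: 52.2
```

```bash
python3 st.py
```

```text
{'ee_pos': array([0.5498, 0.1019, 0.0975]), 'tcp_rot': array([ 1.799631e+02,  1.039000e-01, -1.149623e+02]), 'wrist_force': array([3.1571, 6.1866, 5.3326]), 'torque': array([ 1.2001, -0.8217,  0.1365]), 'joint_efforts': array([ -2.9396, -49.7447,  41.6917,   2.1538,  -1.3482,   0.1253]), 'q': array([ 10.4493,   5.6605,  -3.9809,  80.3285,   0.1061, -54.5884])}
```

The tangential force has fallen to about 0.7 N, so the lug now carries the spring. Blade is at 65.0° and the cover at 65.8°. Releasing and lifting.

Call:
send_rows(targets="0 -0.4 0 0 255;0 -0.4 0 0 200;0 -0.4 0 0 120;0 -0.4 0 0 60;0 -0.4 0 0 60;0 -0.4 0 0 60")

```text
time: 20.98
ee_pos: [0.55, 0.1007, 0.0972]
tcp_rot: [180.0, -0.0, -115.0]
wrist_force: [0.5, -0.4, -0.0]
opening: 0.0653
grasp_force: 0.0
```

Call:
send_rows(targets="0 0 -20 0 60;0 0 -60 0 60;0 0 -110 0 60;0 0 -150 0 60;0 0 -150 0 60;0 0 -150 0 60")

```text
time: 21.72
ee_pos: [0.5501, 0.1008, 0.2466]
tcp_rot: [180.0, -0.0, -115.0]
wrist_force: [-0.4, 0.3, -0.5]
opening: 0.0654
grasp_force: 0.0
```

```bash
python3 st.py; python3 - <<'E'
from workcell import camera
import cv2
s=camera("scene");cv2.imwrite("pics/s5.png",cv2.resize(s[160:280,120:280],(720,540),interpolation=2))
E
```

```text
{'ee_pos': array([0.5501, 0.1008, 0.2466]), 'tcp_rot': array([ 1.799743e+02, -2.160000e-02, -1.150122e+02]), 'wrist_force': array([-0.3824,  0.2936, -0.4714]), 'torque': array([ 0.0172, -0.0224,  0.0278]), 'joint_efforts': array([-6.00000e-04, -5.54148e+01,  4.80920e+01,  1.17600e-01,
       -4.00000e-04,  1.00000e-04]), 'q': array([ 1.03810e+01,  6.67950e+00,  1.36333e+01,  9.69873e+01,
       -2.70000e-03, -5.46067e+01])}
```

View pics/s5.png

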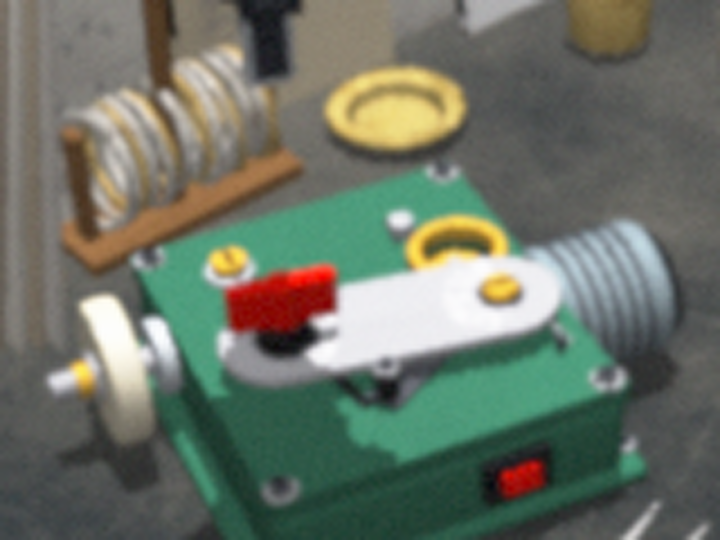

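The cover stays open by itself with the wing in line and the port ring visible near (457,245). The robot touches nothing, so I hand in.

```bash
python3 -c "
from workcell import ticket
print(ticket.job_done())"
```

```text
the job is handed in; nothing more can be done
None
```

The job is handed in: the cover was swung to its stop at about 85° and now stays latched open by itself, with the wing turned back in line, the gripper clear and about 22 s used.

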